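# Click a new felt glide onto a footstool leg

### The arm

A 6-joint arm with a two-finger parallel gripper is mounted at the origin on the work surface. World frame = base frame: x ahead of the robot, y to its left, z up, the work surface at z = 0. Lengths are in mm, angles in rad, forces in N, time in s.
With the tool pointing down it reaches from about 400 to 925 mm from the base axis. Payload 12.5 kg.
Tool frame: the origin (TCP) lies midway between the tips of the shut fingers; the grasp point (between the pads) lies 19 mm behind it (env.pinch_z is the z of the grasp point in the tool frame, in mm); z points along the fingers, y is the line along which they close (so a half turn about z gives the same grasp; the last joint's range is limited). The gripper opens to 95 mm and grips with 3 to 60 N. Pads are 20 mm wide; open, the fingers measure 119 mm over their backs; the gripper's body (75 mm by 180 mm) begins 59 mm behind the grasp point.
Start: joints at [1.111, 0.491, 1.559, -0, 1.092, -0.106], TCP at [216.525, 586.314, 214.661] pointing down, gripper open.
Joint ranges: [-3.1, 3.1], [-0.84, 2.19], [0.05, 2.79], [-1.13, 4.28], [0.06, 2.93], [-2.69, 2.69]. Speed limits (rad/s): [2.22, 2.22, 2.79, 3.14, 3.14, 3.14].

### API

Orientations are given as [roll, pitch, yaw] about the fixed x, y, z axes, in that order (R = Rz(yaw) Ry(pitch) Rx(roll)).
In Python, from cell import env, eyes gives the robot as it stands.
- The arm moves only by the shell command python3 -m inch 'ROWS'. ROWS is JSON, a list of rows, each a list of 3 entries, a list of its own where there are three numbers: the shift along the tool's x, y, z in units of 60 mm (1.0 is 60 mm), then the turn about the tool's z in units of 5 degrees (1.0 is 5 degrees), then the closure, from -1 (fully open) to 1 (shut). In form: [[[tx, ty, tz], turn, claw], ...]. A call has exactly 10 rows; each row shifts and turns the commanded pose from where the row before left it, along the tool's axes as they then stand; what a row does not reach is not made up. A row lasts 1/8 s, in which the tool goes at most 62.5 mm and 10.7 degrees, less where a joint would pass 70% of its speed; a pose out of reach is approached as far as the arm can. A call is refused whole if a number of a shift passes 1 or a number of a turn 1, either way. A call with a gripper value outside its range is refused whole. The fingers move at their own pace and stop on an object; the grip force is fixed at half the most. Time passes only in rows, so rows that do not move let the fingers close, or fill a call up. It gives the time, the measured TCP pose, the force, the opening and the grip force at its end, in the units of the state.
- env.state(): the state, without advancing time (a new reading comes with each control period).
- eyes.read_camera(name): name is "side" or "top" or "wrist"; returns a dict with "pixels" (400x640x3 uint8, red, green, blue), "fx", "fy", "cx", "cy" (pixels), "extrinsics" (4x4, takes a point from world to camera coordinates). Camera axes: x right, y down, z forward; pixel columns grow to the right and rows downward; lengths in mm; the calibration is good to about 2 mm. A picture is of the moment at which its call begins. There is no depth.
- env.job_done(): hands the job in; it is judged then, once.
Trained networks look in a picture, given as the dict that the camera call returned (one of the last four; its "shot" number tells which), for a name from the list of things; names that differ only in an ending like _2 or _b are one class to them, and where a whole thing is asked for, a point or a joint stands for the part that bears it (a point fixed in the world has none). Each returns a list of dicts, best first, with "score" (0 to 1); they miss things now and then, are a little off and sometimes report something else, mostly with a low value. They report only what shows in the picture. A call takes as long as a camera call. They do not tell look-alikes from the thing itself.
- eyes.boxes_of(name, picture): "centre" ([row, column] in pixels, amid what is visible of it).
- eyes.cut_out(name, picture): "mask" (400x640 bool, what is visible of it) and "centre" ([row, column] in pixels, amid what is visible of it).
- eyes.spot_point(name, picture): "centre" ([row, column] in pixels: a listed point, or the origin of a listed thing).
The state is a dict: "t": time; "joints": joint angles; "qvel": joint speeds; "tau": joint torques, N m; "eef_pos": TCP position; "tcp_rot": TCP orientation; "ft_force": force on the tool from outside, world axes, zero at the start; "moment": the same for the moment, N m; "opening": opening from 0.0 (shut) to 1.0 (fully open); "grip_force": force on a finger pad.
Only numpy, scipy, OpenCV 4.12 (cv2) and the standard library are available. Lean on these libraries where they do the work, as an engineer would, in place of code of your own. Each camera call takes 0.05 s, during which the arm holds its last target. There are 200 camera calls.

### The job

The footstool lies upside down and one leg still shows its bare white plastic stud. Take the new cream-felt glide from the cork mat, set it felt side up over that stud and press it straight down until it clicks and sits fully home, level on its white base; keep pressing firmly after the click and finish like that, still holding it down, not letting go. Leave the dark worn glide on the mat, the wax tin and the screwdriver where they are.

Things in the scene. Friction and masses are not known exactly. Their poses are not given: they have to be found in the camera images.
- glide: the new glide: a round snap cap 36 mm across, 24 mm tall, black plastic shell (lower 19 mm) with cream felt on top (upper 5 mm), 30 g. It starts on the cork mat, felt up, socket down. Origin: centre of its underside (rim), z up through the felt. Socket 16.5 mm deep, 26 mm wide, behind a 3 mm tall lip with a 20 mm opening. Any yaw fits; grip it round the shell
- glide_top (a point): centre of the felt top of the new glide, 24 mm above its origin
- stud (a point): foot of the bare split stud, on the white base disc (34 mm across) on the end of the bare leg: the glide's rim seats here, so its origin ends at this point. Fixed, 198 mm above the table; z up, x and y turn with the stool
- stud_tip (a point): tip of the stud, 15.5 mm above stud. Four springy white prongs, 17 mm across at the tip, bulging to 25 mm at 6 mm above the base. Pressing the glide down: its lip meets them about 11 mm above home, resistance grows to about 8 to 14 N near 6 mm above home, then falls away; for the last 2 mm the prongs snap the glide home (the click) and its rim lands on the hard base
- stool: oak footstool upside down, firmly in place: seat 260 x 360 x 24 mm, origin at the middle of the seat's face on the table, z up. Four legs, 33 mm across at the ends, at x = +-85, y = +-130 mm in its frame; the one at (-85, -130) has the bare stud, the others carry glides up to 222 mm above the table
- mat: cork mat fixed on the table, 220 x 240 x 4 mm, origin at the centre of its underside; the two glides lie on it at least 85 mm apart
- worn_glide: the old worn glide on the mat, to be left: a flat grey disc 36 mm across and 12 mm tall with dark felt; origin at the centre of its underside
- screwdriver: screwdriver lying inside the upturned stool, on the underside of the seat between the legs, about 160 mm long, below the leg ends; to be left alone
- wax_tin: flat round tin of wax with a red lid, 83 mm across, 40 mm tall, on the table beyond the mat, to be left alone; origin at the centre of its underside
Not all that is in view belongs to the job. What is meant by the glide is not blue, orange or yellow, and is the smaller of those in its own colour.

How it is judged (in metres and radians):
On the way, in this order (a step that is already met when the one before it is completed fails the run):
1. the new glide is lifted off the mat (height (world z) of glide above 0.05 m), for 0.1 s.
2. the new glide has clicked onto the bare stud (z of glide in the frame of stud between -0.003 and 0.002 m and horizontal distance between glide and stud below 0.003 m and angle between the z axis of glide and the z axis of stud, either way round below 0.1 rad), for 0.1 s.
At the end, for the whole second after the job is handed in: the new glide sits on the bare stud, rim within 1.5 mm of the base, centred within 3 mm, upright within 0.08 rad, and the robot's fingers still press it down onto the leg with more than 6 N (z of glide in the frame of stud between -0.003 and 0.0015 m and horizontal distance between glide and stud below 0.003 m and angle between glide's own z axis and vertical below 0.08 rad and contact force between glide and stool above 6 N and contact force between the fingers and glide above 6 N); the arm keeps its last pose, push and grip.
It fails at once if the worn glide, the wax tin or the screwdriver is moved by more than 25 mm (distance of any of worn_glide, screwdriver, wax_tin from where it was at the start of the episode above 0.025 m).
It also fails if it takes over 32 s, if anything falls off the work surface, if the arm or the gripper's body presses on something with over 40 N, if the wrist force passes 120 N, or if a joint passes its speed limit or range.

## Working session

There is one attempt and no reset: what is moved stays moved. The work goes in short steps, Python scripts to look and compute and a shell command to move; the robot and the scene stay as the last step left them, time stands still between calls to the robot, and variables do not carry over. Pictures are saved under pics/ and viewed, at most 10 in all, crops included, and the job is handed in when it is done.

```bash
mkdir -p pics
cat > h.py <<'E'
import numpy as np, cv2
from cell import env, eyes
def ray(p,rc):
    E=np.array(p["extrinsics"]);R=E[:3,:3];c=-R.T@E[:3,3]
    d=R.T@np.array([(rc[1]-p["cx"])/p["fx"],(rc[0]-p["cy"])/p["fy"],1]);return c,d/np.linalg.norm(d)
def atz(p,rc,z):
    c,d=ray(p,rc);return (c+d*(z-c[2])/d[2]).round(1)
def tri(rays):
    A=sum(np.eye(3)-np.outer(d,d) for c,d in rays);b=sum((np.eye(3)-np.outer(d,d))@c for c,d in rays)
    return np.linalg.solve(A,b).round(1)
def save(p,n): cv2.imwrite(f"pics/{n}.png",cv2.cvtColor(p["pixels"],cv2.COLOR_RGB2BGR))
E
python3 - <<'E'
from h import *
Z=dict(glide=0+4,glide_top=28,stud=198,stud_tip=213.5,worn_glide=4,stool=0,wax_tin=0)
for n in("top","side"):
    p=eyes.read_camera(n);save(p,n+"0")
    for k,z in Z.items():
        for r in eyes.spot_point(k,p)[:4]: print(n,k,round(r["score"],2),np.round(r["centre"],1),atz(p,r["centre"],z))
s=env.state();print(s["t"],s["tcp_rot"],s["ft_force"],env.pinch_z)
E
```

```text
top glide 0.73 [228.1 312.8] [486.3 -60.6   4. ]
top glide 0.62 [281.8 378.5] [ 336.8 -240.1    4. ]
top glide 0.61 [181.3 314.5] [616.6 -66.5   4. ]
top glide 0.58 [226.1 363.9] [ 490.4 -202.4    4. ]
top glide_top 0.81 [184.8 316.9] [604.  -72.8  28. ]
top glide_top 0.68 [263.2 309.7] [391.  -51.3  28. ]
top glide_top 0.55 [285.9 378.3] [ 328.  -236.1   28. ]
top glide_top 0.49 [228.  362.9] [ 484.7 -196.9   28. ]
top stud 0.84 [189.7 247.6] [574.2  93.5 198. ]
top stud_tip 0.97 [184.3 250.7] [585.2  84.1 213.5]
top worn_glide 0.7 [215.3 406.7] [ 519.3 -322.2    4. ]
top stool 0.62 [171.  206.4] [648.4 234.7   0. ]
top wax_tin 0.94 [145.2 364.9] [ 718.2 -209.4    0. ]
side glide 0.82 [296.1 321.9] [ 479.1 -202.7    4. ]
side glide 0.8 [241.2 292.7] [483.8 -49.4   4. ]
side glide 0.69 [257.5 256.1] [391.4 -51.2   4. ]
side glide 0.64 [231.1 341.5] [599.5 -76.6   4. ]
side glide_top 0.76 [285.5 320.6] [ 482.  -190.3   28. ]
side glide_top 0.73 [233.2 294.1] [490.  -45.7  28. ]
side glide_top 0.73 [218.8 339.7] [603.7 -57.8  28. ]
side glide_top 0.71 [249.7 254.5] [392.5 -45.5  28. ]
side stud 0.91 [133.8 299. ] [568.3  80.5 198. ]
side stud_tip 0.73 [127.8 299.6] [570.6  81.5 213.5]
side worn_glide 0.56 [336.  363.4] [ 511.9 -316.1    4. ]
side stool 0.93 [147.7 302.5] [645.9 225.6  -0. ]
side wax_tin 0.92 [257.5 416.3] [ 716.7 -216.     0. ]
0.8 [3.14151535e+00 3.59926478e-05 2.78778615e+00] [-0.10958164  0.00764856  0.07878485] -18.8
```

View pics/top0.png

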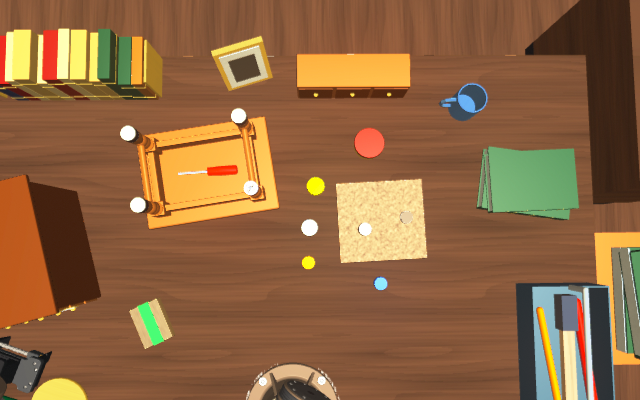

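View pics/side0.png

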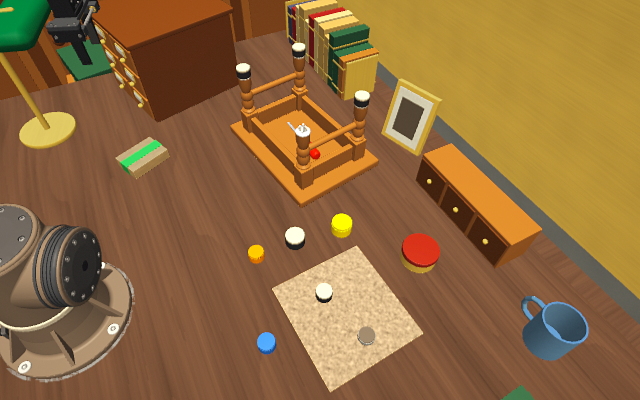

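The top view shows the small cream glide on the mat at about (row 228, col 364). Its larger look-alike is off the mat at (228, 310), and the worn glide is at (217, 406). The bare stud is at (186, 250), and the side view agrees, with the glide at (292, 323) and the stud at (131, 300).

```bash
cat >> h.py <<'E'
from scipy.spatial.transform import Rotation as Ro
def go(tgt):
    s=env.state();R=Ro.from_euler('xyz',s["tcp_rot"]).as_matrix()
    d=R.T@(np.array(tgt)-s["eef_pos"]);print("t",s["t"],"pos",np.round(s["eef_pos"],1),"rot",np.round(s["tcp_rot"],3),"units",(d/60).round(3))
E
python3 - <<'E'
from h import *
guess=dict(glide=(482,-197,16),glide_top=(482,-197,28),stud=(571,87,198),stud_tip=(571,87,213))
rs={}
for rep in range(3):
  for n in("top","side"):
    p=eyes.read_camera(n);E=np.array(p["extrinsics"])
    for k,g in guess.items():
        c=E@[*g,1];uv=np.array([c[1]/c[2]*p["fy"]+p["cy"],c[0]/c[2]*p["fx"]+p["cx"]])
        for r in eyes.spot_point(k,p):
            if np.linalg.norm(r["centre"]-uv)<12: rs.setdefault(k,[]).append(ray(p,r["centre"]))
    if rep==0:
        for r in eyes.cut_out("glide",p): print(n,r["score"],r["centre"],r["mask"].sum(),atz(p,r["centre"],18))
for k in rs: print(k,len(rs[k]),tri(rs[k]))
go((430,150,300));go((482,-197,200))
E
```

```text
top 0.71 [260.2, 307.6] 143 [398.7 -45.6  18. ]
top 0.65 [185.0, 313.7] 246 [604.6 -64.1  18. ]
top 0.59 [228.4, 312.4] 214 [485.1 -59.4  18. ]
side 0.77 [341.0, 265.8] 315 [ 335.  -241.4   18. ]
side 0.71 [224.6, 339.2] 450 [598.3 -65.9  18. ]
side 0.69 [239.1, 294.1] 386 [485.6 -54.2  18. ]
side 0.52 [292.0, 323.2] 282 [ 482.4 -201.6   18. ]
side 0.5 [254.0, 256.2] 221 [393.1 -51.4  18. ]
stud 7 [577.3  89.1 195. ]
stud_tip 6 [578.9  86.7 207.8]
glide 5 [ 483.3 -205.9   10.1]
glide_top 5 [ 479.5 -199.    40.4]
t 2.4 pos [216.5 586.3 214.7] rot [ 3.141 -0.     2.788] units [-5.857 -5.589 -1.423]
t 2.4 pos [216.5 586.3 214.7] rot [ 3.141 -0.     2.788] units [ -8.674 -10.714   0.243]
```

```bash
python3 -m inch '[[[-0.586,-0.559,-0.142],0,-1],[[-0.586,-0.559,-0.142],0,-1],[[-0.586,-0.559,-0.142],0,-1],[[-0.586,-0.559,-0.142],0,-1],[[-0.586,-0.559,-0.142],0,-1],[[-0.586,-0.559,-0.142],0,-1],[[-0.586,-0.559,-0.142],0,-1],[[-0.586,-0.559,-0.142],0,-1],[[-0.586,-0.559,-0.142],0,-1],[[-0.586,-0.559,-0.142],0,-1]]'
python3 -m inch '[[[-0.31,-0.57,0.28],0,-1],[[-0.31,-0.57,0.28],0,-1],[[-0.31,-0.57,0.28],0,-1],[[-0.31,-0.57,0.28],0,-1],[[-0.31,-0.57,0.28],0,-1],[[-0.31,-0.57,0.28],0,-1],[[-0.31,-0.57,0.28],0,-1],[[-0.31,-0.57,0.28],0,-1],[[-0.31,-0.57,0.28],0,-1],[[0,0,0],0,-1]]'
python3 - <<'E'
from h import *
p=eyes.read_camera("wrist");save(p,"w1")
for k,z in(("glide_top",28),("glide",4)):
    for r in eyes.spot_point(k,p): print(k,r["score"],r["centre"],atz(p,r["centre"],z))
go((481,-200,6))
E
```

```text
t: 3.65
eef_pos: [430.6, 148.3, 300.3]
tcp_rot: [3.141, 0.001, 2.788]
ft_force: [0.2, 1.2, -0.2]
opening: 0.998
grip_force: 0.0
t: 4.9
eef_pos: [480.3, -198.7, 147.4]
tcp_rot: [3.141, -0.002, 2.785]
ft_force: [0.4, -0.2, 0.6]
opening: 0.998
grip_force: 0.0
glide_top 0.96 [14.9, 468.2] [394.  -46.9  28. ]
glide_top 0.93 [135.7, 496.3] [486.9 -47.8  28. ]
glide_top 0.83 [32.6, 194.1] [ 334.8 -239.9   28. ]
glide_top 0.82 [195.3, 312.3] [ 481.5 -201.8   28. ]
glide_top 0.59 [268.8, 505.9] [602.7 -66.5  28. ]
glide 0.96 [21.4, 458.4] [394.2 -45.    4. ]
glide 0.92 [188.5, 314.3] [ 481.9 -200.4    4. ]
glide 0.83 [41.9, 205.9] [ 337.7 -239.6    4. ]
glide 0.7 [258.1, 488.9] [602.  -70.3   4. ]
glide 0.63 [137.4, 480.5] [489.6 -50.6   4. ]
glide 0.17 [260.3, 213.3] [ 513.6 -313.8    4. ]
t 5.05 pos [ 480.4 -196.2  148.9] rot [3.141 0.    2.788] units [-0.03  -0.056  2.382]
```

View pics/w1.png

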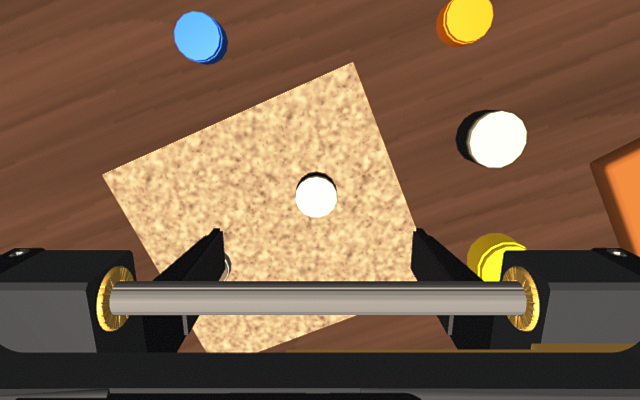

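The wrist view shows the glide's felt top at (197, 316), midway between the fingers. Its position is about (481.5, -200.5).

```bash
python3 -m inch '[[[-0.042,-0.061,0.4],0,-1],[[0,0,0.5],0,-1],[[0,0,0.5],0,-1],[[0,0,0.5],0,-1],[[0,0,0.3],0,-1],[[0,0,0.16],0,-1],[[0,0,0],0,-1],[[0,0,0],0,1],[[0,0,0],0,1],[[0,0,0],0,1]]'
python3 -m inch '[[[0,0,0],0,1],[[0,0,0],0,1],[[0,0,0],0,1],[[0,0,0],0,1],[[0,0,0],0,1],[[0,0,-0.2],0,1],[[0,0,-0.6],0,1],[[0,0,-1],0,1],[[0,0,-1],0,1],[[0,0,-1],0,1]]'
python3 - <<'E'
from h import *
go((577,88,290))
E
```

```text
t: 6.3
eef_pos: [481.8, -201.2, 7.4]
tcp_rot: [-3.142, 0.001, 2.788]
ft_force: [0.1, -0.5, -0.4]
opening: 0.741
grip_force: 0.0
t: 7.55
eef_pos: [481.1, -200.9, 238.0]
tcp_rot: [-3.142, 0.001, 2.788]
ft_force: [-0.3, -0.4, -0.5]
opening: 0.377
grip_force: 30.5
t 7.55 pos [ 481.1 -200.9  238. ] rot [-3.142e+00  1.000e-03  2.788e+00] units [ 0.169  5.07  -0.868]
```

```bash
python3 -m inch '[[[0.019,0.56,-0.17],0,1],[[0.019,0.56,-0.17],0,1],[[0.019,0.56,-0.17],0,1],[[0.019,0.56,-0.17],0,1],[[0.019,0.56,-0.17],0,1],[[0.019,0.56,-0.17],0,1],[[0.019,0.56,-0.17],0,1],[[0.019,0.56,-0.17],0,1],[[0.019,0.56,-0.17],0,1],[[0,0,0],0,1]]'
python3 - <<'E'
from h import *
p=eyes.read_camera("wrist");save(p,"w2")
for k,z in(("stud",198),("stud_tip",213.5)):
    for r in eyes.spot_point(k,p): print(k,r["score"],r["centre"],atz(p,r["centre"],z))
go((577,88,300))
z=env.state()["eef_pos"][2]
for k,h in(("glide_top",z+21),("glide",z-3)):
    for r in eyes.spot_point(k,p): print(k,r["score"],r["centre"],atz(p,r["centre"],h))
E
```

```text
t: 8.8
eef_pos: [576.8, 87.7, 327.9]
tcp_rot: [3.141, 0.001, 2.79]
ft_force: [-0.9, -0.2, -0.3]
opening: 0.377
grip_force: 30.5
t 8.95 pos [576.2  85.4 326.8] rot [-3.141 -0.     2.788] units [0.003 0.044 0.447]
glide_top 0.97 [214.1, 211.5] [538.3  54.6 347.8]
glide_top 0.91 [65.8, 0.0] [454.4   2.3 347.8]
glide_top 0.88 [130.0, 191.0] [502.5  61.7 347.8]
glide_top 0.84 [269.1, 312.7] [577.9  86.8 347.8]
glide_top 0.69 [57.4, 166.2] [474.   64.6 347.8]
glide 0.79 [211.3, 221.2] [543.1  50.3 323.8]
glide 0.68 [58.9, 171.7] [469.6  58.8 323.8]
glide 0.66 [132.5, 200.1] [503.9  56.9 323.8]
glide 0.55 [248.7, 318.9] [579.   89.5 323.8]
```

View pics/w2.png

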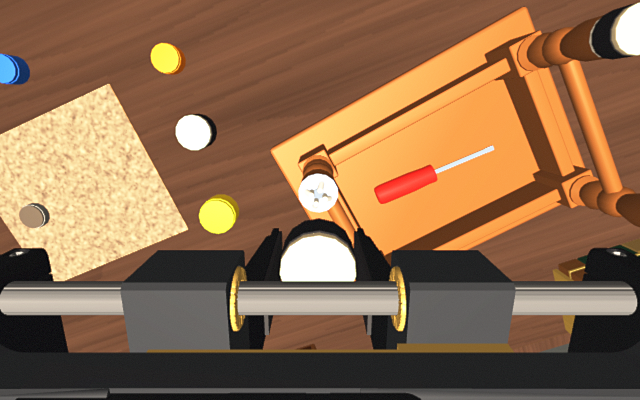

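The wrist view shows the bare stud on its white base at (192, 318). The held glide is at (258, 318), level between the fingers. I'll fit circles to both.

```bash
cat >> h.py <<'E'
from scipy.optimize import least_squares
def circ(p,box,z,r=None,thr=150):
    r0,r1,c0,c1=box
    im=p["pixels"][r0:r1,c0:c1].astype(int);m=((im.min(2)>thr)&(im.max(2)-im.min(2)<60)).astype(np.uint8)
    cs,_=cv2.findContours(m,cv2.RETR_EXTERNAL,cv2.CHAIN_APPROX_NONE)
    c=max(cs,key=cv2.contourArea)[:,0];h=cv2.convexHull(c)[:,0]
    rc=[(y+r0,x+c0) for x,y in c if y<r1-r0-2]
    P=np.array([atz(p,q,z)[:2] for q in rc])
    f=lambda v:np.hypot(*(P-v[:2]).T)-(v[2] if r is None else r)
    s=least_squares(f,[*P.mean(0),17],loss="soft_l1",f_scale=.5);return s.x.round(2),len(P),round(float(np.std(s.fun)),2)
E
python3 - <<'E'
from h import *
p=eyes.read_camera("wrist")
z=env.state()["eef_pos"][2]
print("stud",circ(p,(165,217,290,345),198))
print("felt",circ(p,(225,280,275,362),z+20.6),circ(p,(225,280,275,362),z+20.6,18))
t=eyes.read_camera("top");print("top",circ(t,(172,202,236,268),198))
save(t,"top2")
s=eyes.read_camera("side");E=np.array(s["extrinsics"]);print("side",circ(s,(115,142,285,315),198))
print(env.state()["eef_pos"],[round(x,2) for x in atz(p,(192,318),198)])
for n in("wrist","top","side"):
    q={"wrist":p,"top":t,"side":s}[n];print(n,ray(q,(200,320))[0].round())
cr=p["pixels"][160:222,285:350];ct=t["pixels"][165:227,220:285];cs=s["pixels"][100:162,265:330]
cv2.imwrite("pics/c3.png",cv2.resize(np.hstack([cr,ct,cs])[:,:,::-1],None,fx=4,fy=4,interpolation=0))
E
```

```text
stud (array([580.52,  88.79,  16.61]), 110, 0.28)
felt (array([578.83,  86.1 ,  16.88]), 118, 0.19) (array([580.11,  85.62,  17.  ]), 118, 0.53)Traceback (most recent call last):
  File "<stdin>", line 6, in <module>
  File "h.py", line 21, in circ
    c=max(cs,key=cv2.contourArea)[:,0];h=cv2.convexHull(c)[:,0]
      ~~~^^^^^^^^^^^^^^^^^^^^^^^^
ValueError: max() iterable argument is empty
```

```bash
python3 -m inch '[[[-0.011,0.052,0],0,1],[[0,0,0.15],0,1],[[0,0,0.3],0,1],[[0,0,0.4],0,1],[[0,0,0.3],0,1],[[0,0,0.2],0,1],[[0,0,0.1],0,1],[[0,0,0],0,1],[[0,0,0],0,1],[[0,0,0],0,1]]'
python3 - <<'E'
from h import *
L=[]
for n in("side","wrist","side"):
    p=eyes.read_camera(n);L.append(env.state()["eef_pos"])
    if n=="side": s=p
    else: w=p
print(np.round(L,1))
z=np.mean(L,0)[2]
print("felt",circ(w,(225,280,275,362),z+20.6))
for k in("stud","stud_tip","glide","glide_top"):
  for n,p in(("side",s),("wrist",w)):
    for r in eyes.spot_point(k,p): 
        zz=dict(stud=198,stud_tip=213.5,glide=z-3,glide_top=z+21)[k]; q=atz(p,r["centre"],zz)
        if np.hypot(*(q[:2]-[580,88]))<25: print(n,k,r["score"],r["centre"],q)
a=cv2.resize(s["pixels"][80:160,260:340],None,fx=5,fy=5,interpolation=2);b=cv2.resize(w["pixels"][130:290,240:400],None,fx=2.5,fy=2.5,interpolation=2)
cv2.imwrite("pics/c4.png",np.hstack([a,b])[:,:,::-1])
E
```

```text
t: 10.4
eef_pos: [578.6, 88.8, 240.3]
tcp_rot: [3.141, 0.001, 2.788]
ft_force: [-0.3, -0.6, -0.9]
opening: 0.38
grip_force: 30.5
[[578.6  88.8 240.3]
 [578.6  88.8 240.2]
 [578.5  88.8 240.1]]
felt (array([581.02,  89.7 ,  16.88]), 118, 0.19)
side stud 0.96 [131.9, 301.0] [575.   84.1 198. ]
wrist stud 0.96 [221.9, 315.5] [578.5  89.4 198. ]
side stud_tip 0.73 [130.3, 299.6] [567.   74.2 213.5]
side stud_tip 0.6 [125.0, 301.4] [578.2  88.1 213.5]
side glide 0.51 [117.5, 303.4] [580.9  82.9 237.2]
wrist glide 0.75 [249.6, 319.0] [580.9  90.6 237.2]
side glide_top 0.37 [103.0, 299.6] [582.1 102.8 261.2]
wrist glide_top 0.63 [268.7, 317.5] [579.8  90.2 261.2]
```

View pics/c4.png

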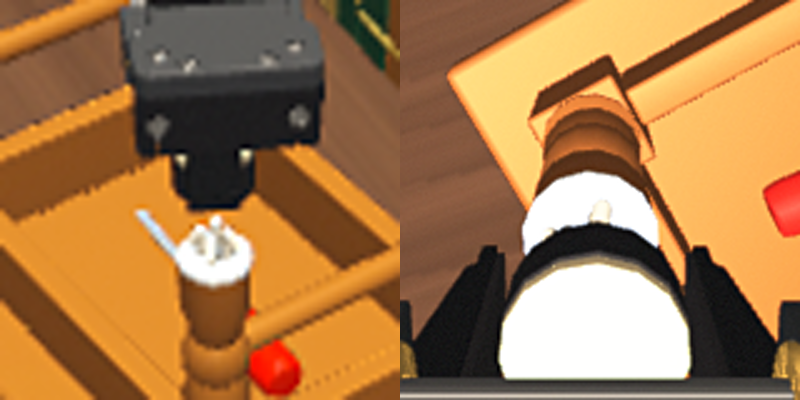

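The side crop shows the glide right above the stud. The wrist crop shows the visible arc of the base at columns 289–344, and the felt at 279–356. I'll fit the arc for a final lateral correction.

Run:
```python
from h import *
w=eyes.read_camera("wrist")
im=w["pixels"][185:228,280:355].astype(int);m=((im.min(2)>150)&(im.max(2)-im.min(2)<60))
P=[]
for c in range(m.shape[1]):
    r=np.flatnonzero(m[:,c])
    if len(r): P.append((r[0]+185-.0,c+280))
rows=[]
for r in range(m.shape[0]):
    c=np.flatnonzero(m[r])
    if len(c): rows.append((r+185,c[0]+280,c[-1]+280))
print(rows[::4])
Q=np.array([atz(w,q,198)[:2] for q in P]+[atz(w,(r,c),198)[:2] for r,a,b in rows[:22] for c in(a,b)])
for R in(16.3,16.6,17):
    s=least_squares(lambda v:np.hypot(*(Q-v).T)-R,Q.mean(0),loss="soft_l1",f_scale=.5);print(R,s.x.round(2),np.std(s.fun).round(2))
print("felt",circ(w,(235,280,275,362),240.2+20.6),w["cx"],w["fx"],env.state()["eef_pos"],ray(w,(200,320)))
```

```text
[(199, np.int64(313), np.int64(318)), (203, np.int64(301), np.int64(330)), (207, np.int64(297), np.int64(336)), (211, np.int64(293), np.int64(338)), (215, np.int64(292), np.int64(341)), (219, np.int64(290), np.int64(342)), (223, np.int64(289), np.int64(342)), (227, np.int64(290), np.int64(343))]
16.3 [579.95  89.1 ] 0.22
16.6 [580.3   88.97] 0.2
17 [580.77  88.79] 0.23
felt (array([580.71,  89.76,  16.82]), 118, 0.19) 317.525466167821 360.2061444387771 [578.4615803   88.73481071 239.80258988] (array([512.18339018, 115.18056711, 409.2570807 ]), array([ 0.24612971, -0.08378079, -0.96560911]))
```

```bash
python3 -m inch '[[[0,-0.01,0.1],0,1],[[0,0,0.15],0,1],[[0,0,0.1],0,1],[[0,0,0.06],0,1],[[0,0,0.04],0,1],[[0,0,0.04],0,1],[[0,0,0.03],0,1],[[0,0,0.02],0,1],[[0,0,0],0,1],[[0,0,0],0,1]]'; python3 -c "
from h import *
print(env.state()['ft_force'],env.state()['moment'])"
```

```text
t: 12.25
eef_pos: [578.5, 88.2, 207.8]
tcp_rot: [3.141, 0.001, 2.788]
ft_force: [-0.1, -1.5, 6.0]
opening: 0.379
grip_force: 30.6
[-0.06947932 -1.47784656  5.97737741] [-0.20282233 -0.02500522 -0.05069044]
```

Contact looks as expected: 6 N axial and little side force. I'll keep pressing.

```bash
python3 -m inch '[[[0,0,0.02],0,1],[[0,0,0.02],0,1],[[0,0,0.02],0,1],[[0,0,0.02],0,1],[[0,0,0.02],0,1],[[0,0,0.01],0,1],[[0,0,0],0,1],[[0,0,0],0,1],[[0,0,0],0,1],[[0,0,0],0,1]]'; python3 -c "
from h import *
print(env.state()['ft_force'],env.state()['moment'])"
```

```text
t: 13.5
eef_pos: [578.2, 88.3, 201.0]
tcp_rot: [3.141, -0.0, 2.788]
ft_force: [-2.4, 0.9, 4.6]
opening: 0.378
grip_force: 30.6
[-2.3865766   0.85752891  4.62487012] [0.14186213 0.45341103 0.02852027]
```

```bash
python3 -m inch '[[[0,0,0.01],0,1],[[0,0,0.01],0,1],[[0,0,0],0,1],[[0,0,0],0,1],[[0,0,0],0,1],[[0,0,0],0,1],[[0,0,0],0,1],[[0,0,0],0,1],[[0,0,0],0,1],[[0,0,0],0,1]]'; python3 -c "
from h import *
print(env.state()['ft_force'],env.state()['moment'])"
```

```text
t: 14.75
eef_pos: [578.3, 88.3, 200.9]
tcp_rot: [3.141, 0.001, 2.788]
ft_force: [-6.3, 0.0, 14.4]
opening: 0.376
grip_force: 30.7
[-6.2613624   0.04596311 14.4219182 ] [0.07364782 1.10278452 0.00159305]
```

```bash
python3 -m inch '[[[0.012,0,0.005],0,1],[[0,0,0],0,1],[[0,0,0],0,1],[[0,0,0],0,1],[[0,0,0],0,1],[[0,0,0],0,1],[[0,0,0],0,1],[[0,0,0],0,1],[[0,0,0],0,1],[[0,0,0],0,1]]'
python3 - <<'E'
from h import *
s=eyes.read_camera("side");w=eyes.read_camera("wrist")
print(env.state()['ft_force'],env.state()['moment'],env.state()['eef_pos'],env.state()['tcp_rot'])
print("felt",circ(w,(225,280,275,362),201+20.6))
a=cv2.resize(s["pixels"][80:160,260:340],None,fx=5,fy=5,interpolation=2);b=cv2.resize(w["pixels"][130:290,240:400],None,fx=2.5,fy=2.5,interpolation=2)
cv2.imwrite("pics/c5.png",np.hstack([a,b])[:,:,::-1])
E
```

```text
t: 16.0
eef_pos: [578.2, 88.3, 200.9]
tcp_rot: [3.141, 0.003, 2.788]
ft_force: [-2.8, -0.5, 14.7]
opening: 0.378
grip_force: 30.7
[-3.24341461 -0.42442315 14.53585978] [-0.1091302   0.65832762 -0.00569104] [578.25398365  88.27432279 200.8615154 ] [3.14079251e+00 2.67722820e-03 2.78786956e+00]
felt (array([580.59,  89.2 ,  16.88]), 118, 0.2)
```

View pics/c5.png

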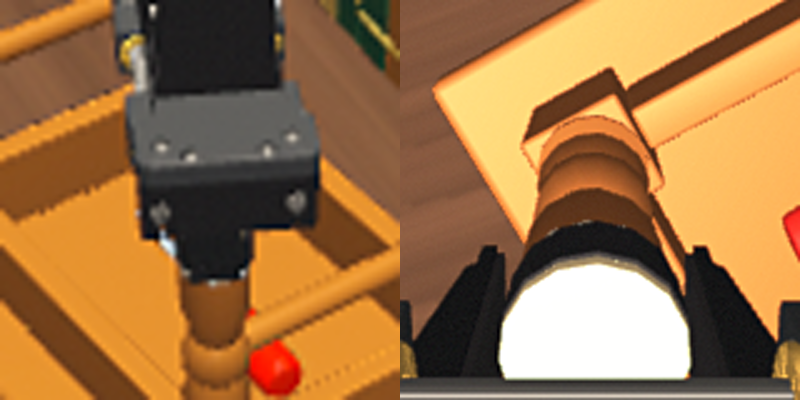

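The glide sits fully home, with only the faintest trace of white base showing under its rim, and it is level. The push holds steady at 14.6 N.

```bash
python3 -c "
from cell import env
print(env.job_done())"
```

```text
the job is handed in; nothing more can be done
None
```

The new cream-felt glide is seated on the bare stud, level in the pictures, and the gripper is still holding it down with about 14.5 N. I handed the job in at about 16 s of the 32 s limit, and no verdict came back. The worn glide, wax tin and screwdriver were not touched.

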